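# Rebuild the tube carousel on its spindle

### The job

Put the washed tube carousel back together: thread the three round aluminium tiers, hubs up, onto the upright spindle of the stand, first the widest, then the middle-sized, then the smallest, each fully down on the one below, and finally fit the black knob over the spindle tip, fully down on the top hub. Leave the finished carousel standing free and do not shove or tip the bottle, beaker, petri dish or slide box on the bench.

Things in the scene. Friction and masses are not known exactly. Their poses are not given: they have to be found in the camera images.
- seat (a point): Centre of the top of the fixed stand's black round base (120 mm in diameter, 12 mm high), at the foot of its vertical steel spindle; z points up the spindle. Parts slip over the spindle and rest on one another: undersides of large, middle, small tier and knob end 0, 34, 54 and 74 mm above this point.
- spindle_tip (a point): Centre of the top end of the steel spindle, 84 mm straight above the seat. The spindle is 20 mm in diameter; its last 10 mm taper to 10 mm at the tip.
- tier_large_mid (a point): Bare aluminium tier: flat round plate, 130 mm in diameter, 5 mm thick, small holes along its rim; a central round hub 44 mm in diameter rises from it to 34 mm above the underside. A 25 mm bore runs right through. Lies on the bench hub up (right way up); about 260 g. The point is on the axis, half-way up the total height of 34 mm (17 mm above the underside); z points out of the hub end.
- tier_medium_mid (a point): Bare aluminium tier: flat round plate, 105 mm in diameter, 5 mm thick, small holes along its rim; a central round hub 44 mm in diameter rises from it to 20 mm above the underside. A 25 mm bore runs right through. Lies on the bench hub up (right way up); about 160 g. The point is on the axis, half-way up the total height of 20 mm (10 mm above the underside); z points out of the hub end.
- tier_small_mid (a point): Bare aluminium tier: flat round plate, 80 mm in diameter, 5 mm thick, small holes along its rim; a central round hub 44 mm in diameter rises from it to 20 mm above the underside. A 25 mm bore runs right through. Lies on the bench hub up (right way up); about 110 g. The point is on the axis, half-way up the total height of 20 mm (10 mm above the underside); z points out of the hub end.
- knob_mid (a point): Black plastic push-on knob, 62 mm high: 44 mm round skirt (lowest 18 mm), 30 mm waist, 40 mm round head 38 to 58 mm above its underside. A blind bore in the underside, 25 mm wide, 18 mm deep, slips over the spindle tip without turning. Stands upright on the bench, bore down; about 80 g. The point is on the axis, 31 mm above the underside; z points up out of the head.
- reagent_bottle_mid (a point): Bystander: amber reagent bottle standing upright, 62 mm in diameter, 150 mm high; the point is on its axis half-way up.
- beaker_mid (a point): Bystander: empty glass beaker standing upright, 68 mm in diameter at the rim, 85 mm high; the point is on its axis half-way up.
- petri_mid (a point): Bystander: closed clear petri dish lying flat, 90 mm in diameter, 16 mm high; the point is at its centre half-way up.
- slide_box_mid (a point): Bystander: grey slide box with white lid lying flat, 36 x 86 x 34 mm (x, y, z); the point is at its centre.
There are look-alikes about, which are no part of the job. What is shaped like the part that bears tier_small_mid but blue or yellow is not meant.

How it is judged:
By the outcome, as a careful person would: the job done as asked, in the order asked, and still so for the second after the job is handed in, with the robot touching nothing.
It also fails if it takes over 72 s, if anything falls off the work surface, if the arm or the gripper's body presses on something with over 40 N, if the wrist force passes 120 N, or if a joint passes its speed limit or range.

### The arm

A 6-joint arm with a two-finger parallel gripper is mounted at the origin on the work surface. World frame = base frame: x ahead of the robot, y to its left, z up, the work surface at z = 0. Lengths are in mm, angles in rad, forces in N, time in s.
With the tool pointing down it reaches from about 375 to 925 mm from the base axis. Payload 5.7 kg.
Tool frame: the origin (TCP) lies at the very end of the fingers, on their centre line; the grasp point (between the pads) lies 19 mm behind it; z points along the fingers, y is the line along which they close (so a half turn about z gives the same grasp; the last joint's range is limited). The gripper opens to 85 mm and grips with 20 to 120 N. Pads are 22 mm wide; open, the fingers measure 114 mm over their backs; the gripper's body (76 mm by 85 mm) begins 54 mm behind the grasp point. The pads swing forward as they close: fully open they stand 13 mm farther back than shut.
Start: joints at [1.031, 0.359, 1.51, -0, 1.272, -0.115], TCP at [247.27, 546.641, 193.767] pointing down, gripper open.
Joint ranges: [-2.97, 2.97], [-1.01, 2.36], [0.21, 2.38], [-0.96, 4.11], [0.2, 2.71], [-2.98, 2.98]. Speed limits (rad/s): [2.39, 2.39, 3.14, 3.14, 3.14, 3.14].

### API

Orientations are given as a 3x3 rotation matrix whose columns are the frame's x, y, z axes.
In Python, from cell import sensors, cams, job gives the robot as it stands. The module is installed in compiled form; this text tells all that it offers.
- The arm moves only by the tool move_arm, never from a script. Its argument "rows" is a list of rows, each a list of 7 numbers: the opening, from 0 (shut) to 1 (fully open), then the shift along the tool's x, y, z normalised to -1 to 1, where 1 is 40 mm, then the turn, a rotation vector about the tool's x, y, z normalised to -1 to 1, where 1 is 0.08 rad. In form: [[grip, tx, ty, tz, wx, wy, wz], ...]. A call has 1 to 8 rows; each row shifts and turns the commanded pose from where the row before left it, along the tool's axes as they then stand; what a row does not reach is not made up. A row lasts 1/12 s, in which the tool goes at most 41.7 mm and 7.16 degrees, less where a joint would pass 70% of its speed; a pose out of reach is approached as far as the arm can. A call with a number of a shift or a turn outside -1 to 1 is refused whole. A call with a gripper value outside its range is refused whole. The fingers move at their own pace and stop on an object; "newtons" is the grip in N (left out, the last holds). Time passes only in rows, so rows that do not move let the fingers close. It gives the time, the measured TCP pose, the force, the opening and the grip force at its end, in the units of the state.
- sensors.observe(): the state, without advancing time (a new reading comes with each control period).
- cams.capture(name): name is "side" or "top" or "wrist"; returns the picture (384x512x3 uint8, red, green, blue); there is no depth.
- cams.calibration(name): a dict with "vfov" (degrees; the focal length in pixels is half the picture's height over the tangent of half this angle, whatever the lens; pixels are square), "cx", "cy" (the principal point, pixels), "R" (3x3) and "t" (3): a world point X has camera coordinates R X + t. Camera axes: x right, y down, z forward; pixel columns grow to the right and rows downward; lengths in mm; the calibration is good to about 2 mm. A picture is of the moment at which its call begins: read the wrist's pose just before it. calibration takes no time and is no camera call; for the wrist camera it gives the pose at the moment of the call.
- job.close_job(): hands the job in; it is judged then, once.
The state is a dict: "clock": time; "joint_pos": joint angles; "joint_vel": joint speeds; "joint_torque": joint torques, N m; "position": TCP position; "tool_rot": TCP orientation; "contact_force": force on the tool from outside, world axes, zero at the start; "torque": the same for the moment, N m; "width": opening from 0.0 (shut) to 1.0 (fully open); "grip_force": force on a finger pad.
Only numpy, scipy, OpenCV 4.12 (cv2) and the standard library are available. Lean on these libraries where they do the work, as an engineer would, in place of code of your own. Each camera call takes 0.05 s, during which the arm holds its last target. There are 200 camera calls.

## Working session

There is one attempt and no reset: what is moved stays moved. The work goes in short steps, Python scripts to look and compute and a tool call to move; the robot and the scene stay as the last step left them, time stands still between calls to the robot, and variables do not carry over. Pictures are saved under pics/ and viewed, at most 10 in all, crops included, and the job is handed in when it is done.

Besides the shell and the picture viewer there is one more tool, called after ">>>" by a JSON object that holds its "method" and its "body". move_arm: Moves the arm, as the interface text tells. Its arguments: {"type":"object","properties":{"rows":{"type":"array","items":{"type":"array","items":{"type":"number"}}},"newtons":{"type":"number"}},"required":["rows"]}

```bash
mkdir -p pics; cat > h.py <<'E'
import numpy as np, cv2
from cell import sensors, cams, job
def ray(c,px):
    f=192/np.tan(np.radians(c["vfov"])/2)
    R=np.array(c["R"]);t=np.array(c["t"])
    d=R.T@np.array([(px[0]-c["cx"])/f,(px[1]-c["cy"])/f,1]); o=-R.T@t
    return o,d
def onz(c,px,z):
    o,d=ray(c,px); return o+d*(z-o[2])/d[2]
def proj(c,X):
    f=192/np.tan(np.radians(c["vfov"])/2)
    p=np.array(c["R"])@np.array(X)+np.array(c["t"]); return p[0]/p[2]*f+c["cx"],p[1]/p[2]*f+c["cy"]
def save(n,im,s=1): cv2.imwrite(n,cv2.resize(im[:,:,::-1],None,fx=s,fy=s,interpolation=cv2.INTER_CUBIC))
E
python3 - <<'E'
from h import *
a=cams.capture("top");b=cams.capture("side")
np.save("top0.npy",a);np.save("side0.npy",b)
save("pics/top.png",a,1.5);save("pics/side.png",b,1.5)
for n in("top","side","wrist"):print(n,cams.calibration(n))
s=sensors.observe();print(s)
E
```

```text
top {'vfov': 50.65900137162783, 'cx': 253.67172914274076, 'cy': 192.23870857066123, 'R': array([[ 0.02406396, -0.99958258,  0.01598694],
       [-0.98106575, -0.0266862 , -0.19182765],
       [ 0.19217421, -0.01106811, -0.98129841]]), 't': array([ -31.66746036,  582.37451479, 1031.51206972])}
side {'vfov': 55.318795285105175, 'cx': 255.61392186407951, 'cy': 196.52115862892785, 'R': array([[ 0.82585338, -0.56369166, -0.01476144],
       [-0.37297108, -0.52642427, -0.76404847],
       [ 0.42291697,  0.6364976 , -0.64498995]]), 't': array([-467.23549676,  261.07470293,  740.21523431])}
wrist {'vfov': 71.18581374932627, 'cx': 256.4675560849621, 'cy': 194.3830261584304, 'R': array([[ 0.41152638,  0.91139666, -0.00147528],
       [ 0.87651966, -0.39533368,  0.27463534],
       [ 0.2497185 , -0.1143128 , -0.96154732]]), 't': array([-598.01982749,  -36.14572725,  378.90971366])}
{'clock': 0.1, 'joint_pos': array([ 1.03088965e+00,  3.59413435e-01,  1.51135596e+00,  1.59408959e-05,
        1.27250610e+00, -1.15107613e-01]), 'joint_vel': array([-1.15520606e-03, -2.50721217e-03, -2.64800243e-03,  2.07345878e-03,
       -1.82672110e-05, -8.50958350e-05]), 'joint_torque': array([-6.21475283e-04, -5.28656602e+01, -2.79346704e+01, -1.46772541e-04,
        5.09214544e-03,  2.10912009e-05]), 'position': array([246.92908194, 546.07152065, 193.03725019]), 'tool_rot': array([[-9.11119535e-01,  4.12141263e-01, -8.78143471e-04],
       [ 4.12142146e-01,  9.11118428e-01, -1.43563450e-03],
       [ 2.08408482e-04, -1.66995457e-03, -9.99998584e-01]]), 'contact_force': array([-0.37749978, -0.18706623,  0.02059882]), 'torque': array([ 0.03297562,  0.01983111, -0.03946766]), 'grip_force': 0.0, 'width': 1.0005090214543673}
```

View pics/top.png

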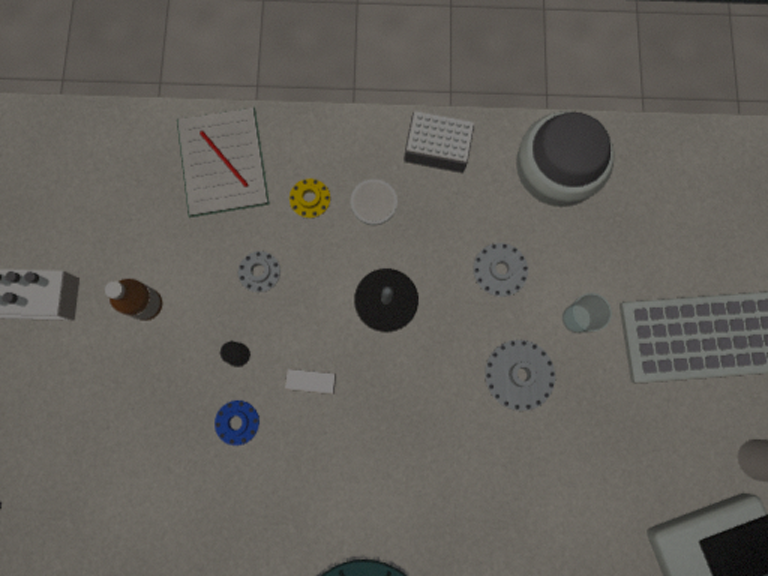

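View pics/side.png

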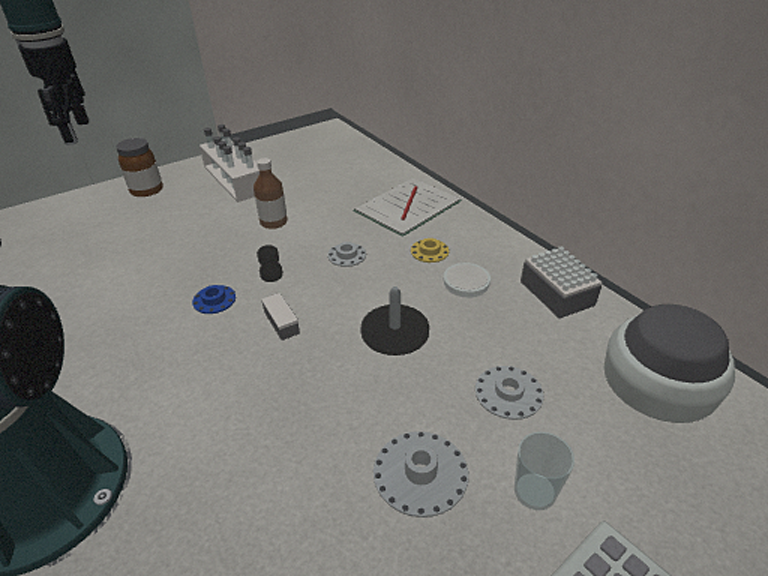

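The top view (1.5x pixels) shows:
- **Large tier:** (520,375)
- **Medium tier:** (501,270)
- **Stand:** (387,300)
- **Knob:** (235,353)

There are three small-tier shapes: silver (259,271), yellow (310,198) and blue (237,423). The silver one is meant because it is bare aluminium. I'll measure it and confirm it in a crop.

```bash
python3 - <<'E'
from h import *
I={"top":np.load("top0.npy"),"side":np.load("side0.npy")}
seed={"L":{"top":(520,375,40),"side":(421,473,55)},"M":{"top":(501,270,32),"side":(510,391,42)},"S":{"top":(259,271,25),"side":(347,254,24)}}
for k,v in seed.items():
  for n,(u,w,r) in v.items():
    c=cams.calibration(n);g=cv2.cvtColor(I[n],cv2.COLOR_RGB2GRAY)
    bh=cv2.morphologyEx(g,cv2.MORPH_BLACKHAT,cv2.getStructuringElement(cv2.MORPH_ELLIPSE,(7,7)))
    u/=1.5;w/=1.5;r/=1.5
    x0,y0=int(u-r),int(w-r);sub=bh[y0:int(w+r)+1,x0:int(u+r)+1]
    m=(sub>25).astype(np.uint8)
    _,_,st,ce=cv2.connectedComponentsWithStats(m)
    P=[onz(c,(p[0]+x0,p[1]+y0),5)[:2] for p,s in zip(ce[1:],st[1:]) if s[4]>=2]
    P=np.array(P); C=np.median(P,0); R={"L":58,"M":46,"S":34}[k]
    for _ in range(20):
      d=np.linalg.norm(P-C,axis=1);rr=np.median(d);q=P[abs(d-rr)<5]
      A=np.c_[2*q,np.ones(len(q))];s=np.linalg.lstsq(A,(q**2).sum(1),rcond=None)[0];C=s[:2]
    print(k,n,C.round(1),"r",np.sqrt(s[2]+C@C).round(1),len(q),len(P))
for n,(u,w,r) in {"top":(387,300,40),"side":(395,330,45)}.items():
    c=cams.calibration(n);g=I[n].max(2);u/=1.5;w/=1.5;r/=1.5
    x0,y0=int(u-r),int(w-r);m=(g[y0:int(w+r),x0:int(u+r)]<60).astype(np.uint8)
    ct=max(cv2.findContours(m,0,1)[0],key=cv2.contourArea);e=cv2.fitEllipse(cv2.convexHull(ct))
    print("base",n,e,onz(c,(e[0][0]+x0,e[0][1]+y0),8).round(1))
def tri(a,b):
    o1,d1=ray(cams.calibration("top"),a);o2,d2=ray(cams.calibration("side"),b)
    s=np.linalg.lstsq(np.c_[d1,-d2],o2-o1,rcond=None)[0];p,q=o1+s[0]*d1,o2+s[1]*d2
    return ((p+q)/2).round(1),np.linalg.norm(p-q).round(1)
for nm,a,b in [("tip",(388,290),(395,289)),("knobtop",(233,353),(268,251)),("petri",(374,202),(467,279)),("bottlecap",(113,290),(264,163)),("beaker",(594,313),(545,455)),("box",(311,381),(280,311))]:
    print(nm,tri(np.array(a)/1.5,np.array(b)/1.5))
t=I["top"];s=I["side"]
A=cv2.resize(t[140:300,130:380],None,fx=3,fy=3)
save("pics/crop1.png",A)
B=cv2.resize(s[140:250,160:310],None,fx=5,fy=5);save("pics/crop2.png",B)
E
```

```text
L top [ 440.1 -276.2] r 58.8 18 20
L side [ 438.8 -275. ] r 58.6 12 21
M top [ 637.3 -243.2] r 46.3 14 16
M side [ 636.7 -241.2] r 45.7 11 14
S top [621.  212.9] r 33.2 10 12
S side [309.1 106.2] r 326.8 1 5
base top ((26.163803100585938, 26.638525009155273), (41.74811553955078, 42.465545654296875), 89.96333312988281) [571.7 -27.6   8. ]
base side ((29.96345329284668, 29.40104866027832), (33.70296859741211, 45.51897430419922), 89.53995513916016) [567.8 -31.3   8. ]
tip (array([572. , -28.8,  95.1]), np.float64(2.0))
knobtop (array([461.3, 236.3,  62.6]), np.float64(1.6))
petri (array([ 7.601e+02, -6.000e-01,  1.080e+01]), np.float64(0.6))
bottlecap (array([552. , 420.1, 143.2]), np.float64(1.2))
beaker (array([ 542.4, -386.1,   88.9]), np.float64(2.1))
box (array([417.1, 102.4,  30.4]), np.float64(0.2))
```

View pics/crop1.png

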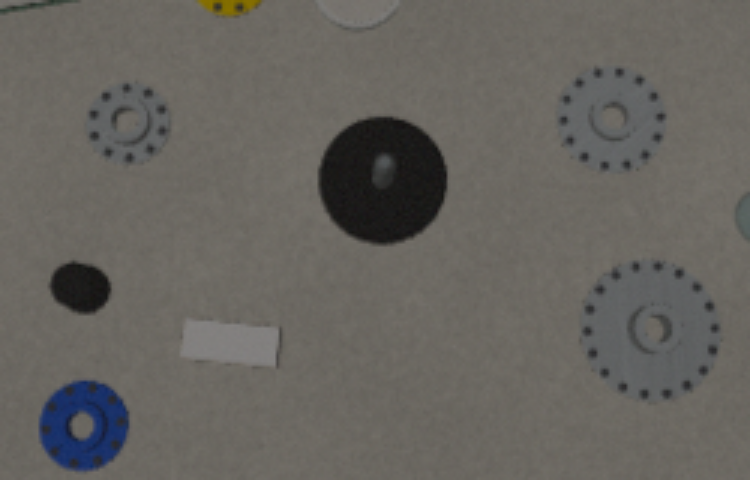

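View pics/crop2.png

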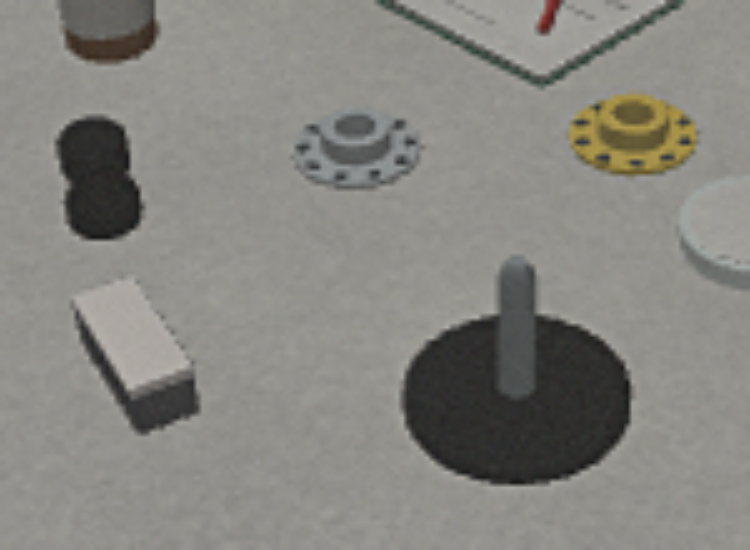

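The enlarged crop confirms the silver small tier at crop (129,122), with a bare aluminium hub. The blue and yellow ones are decoys. I'll align the tool with the world axes and head for the large tier.

>>> {"method": "move_arm", "body": {"rows": [[1,-0.5,0,0,0,0,-1],[1,-0.5,0,0,0,0,-1],[1,-0.5,0,0,0,0,-1],[1,-0.5,0,0,0,0,-1],[1,-0.5,0,0,0,0,-1],[1,0,-1,0,0,0,-0.3],[1,0,-1,0,0,0,0],[1,0,-1,0,0,0,0]]}}

```text
clock: 0.77
position: [341.9, 399.1, 192.8]
tool_rot: [[-1.0, 0.0, -0.001], [0.0, 1.0, -0.001], [0.001, -0.001, -1.0]]
contact_force: [0.7, -1.0, 0.3]
width: 1.002
grip_force: 0.0
```

>>> {"method": "move_arm", "body": {"rows": [[1,-0.2,-1,0,0,0,0],[1,-0.2,-1,0,0,0,0],[1,-0.2,-1,0,0,0,0],[1,-0.2,-1,0,0,0,0],[1,-0.2,-1,0,0,0,0],[1,0,-1,0,0,0,0],[1,0,-1,0,0,0,0],[1,0,-1,0,0,0,0]]}}

```text
clock: 1.43
position: [381.2, 78.9, 193.7]
tool_rot: [[-1.0, 0.0, -0.0], [0.0, 1.0, -0.0], [0.0, -0.0, -1.0]]
contact_force: [0.1, -0.5, 0.1]
width: 0.997
grip_force: 0.0
```

>>> {"method": "move_arm", "body": {"rows": [[1,0,-1,0,0,0,0],[1,0,-1,0,0,0,0],[1,0,-1,0,0,0,0],[1,0,-1,0,0,0,0],[1,0,-1,0,0,0,0],[1,0,-1,0,0,0,0],[1,0,0,0,0,0,0]]}}

```text
clock: 2.02
position: [382.6, -166.7, 194.3]
tool_rot: [[-1.0, 0.006, 0.002], [0.006, 1.0, -0.005], [-0.002, -0.005, -1.0]]
contact_force: [1.1, -0.0, -0.4]
width: 1.003
grip_force: 0.0
```

>>> {"method": "move_arm", "body": {"rows": [[1,-0.48,-0.91,0,0,0,0],[1,-0.48,-0.91,0,0,0,0],[1,-0.48,-0.91,0,0,0,0],[1,0,0,0,0,0,0],[1,0,0,0,0,0,0]]}}

```text
clock: 2.43
position: [439.8, -270.1, 193.2]
tool_rot: [[-1.0, 0.003, -0.0], [0.003, 1.0, 0.0], [0.0, 0.0, -1.0]]
contact_force: [-0.5, 1.0, 0.6]
width: 1.002
grip_force: 0.0
```

```bash
python3 - <<'E'
from h import *
print(sensors.observe()["position"]);c=cams.calibration("wrist");print(-np.array(c["R"]).T@c["t"])
w=cams.capture("wrist");np.save("w1.npy",w);save("pics/w1.png",w,1.5)
print(proj(c,[440,-276,34]),proj(c,[440,-276,5]))
E
```

```text
[ 439.84393114 -270.10861939  193.21386586]
[ 369.81957042 -270.90576209  373.58267359]
(np.float64(252.61411525771166), np.float64(174.45462393234638)) (np.float64(252.900062874027), np.float64(170.22915591844537))
```

View pics/w1.png

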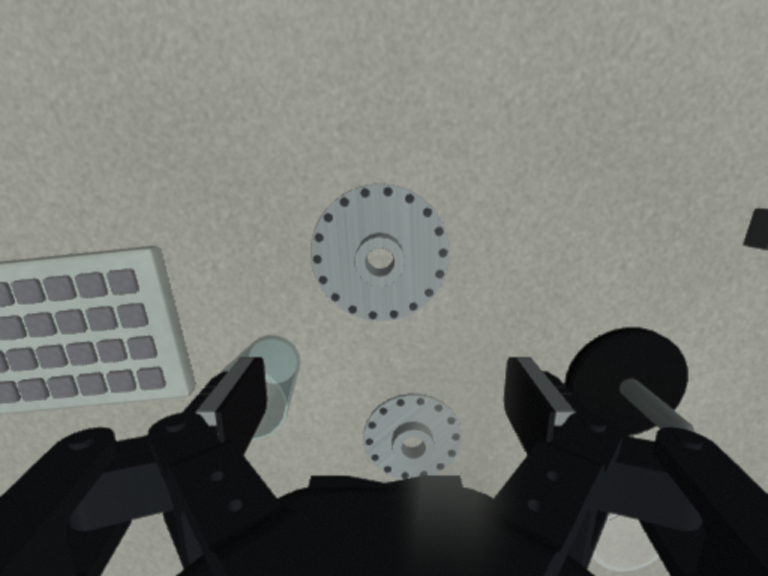

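```bash
cat >> h.py <<'E'
def holes(im,c,guess,z,R,win=12,thr=20):
    "centre of the tier's ring of rim holes, cast to plane z"
    g=cv2.cvtColor(im,cv2.COLOR_RGB2GRAY)
    bh=cv2.morphologyEx(g,cv2.MORPH_BLACKHAT,cv2.getStructuringElement(cv2.MORPH_ELLIPSE,(9,9)))
    _,_,st,ce=cv2.connectedComponentsWithStats((bh>thr).astype(np.uint8))
    P=np.array([onz(c,p,z)[:2] for p,s in zip(ce[1:],st[1:]) if 2<=s[4]<60])
    C=np.array(guess,float)
    for w in (win,win/2,4,3,3,3):
        d=np.linalg.norm(P-C,axis=1);q=P[abs(d-R)<w]
        s=np.linalg.lstsq(np.c_[2*q,np.ones(len(q))],(q**2).sum(1),rcond=None)[0];C=s[:2]
    return C.round(1),np.sqrt(s[2]+C@C).round(1),len(q)
E
python3 - <<'E'
from h import *
c=cams.calibration("wrist");w=np.load("w1.npy")
print(holes(w,c,(440,-276),5,58.5))
print(holes(w,c,(637,-242),5,46))
t=np.load("top0.npy");ct=cams.calibration("top")
for g,R in(((440,-276),58.5),((637,-242),46),((621,213),33.5)):print(holes(t,ct,g,5,R))
# spindle seen in wrist: where predicted tip / foot
print([tuple(np.array(proj(c,[571.5,-28,z]))*1.5) for z in(96,12)])
E
```

```text
(array([ 438.6, -274. ]), np.float64(58.6), 18)
(array([ 635.6, -240.8]), np.float64(46.2), 12)
(array([ 439.8, -276.5]), np.float64(58.7), 18)
(array([ 637.2, -242.9]), np.float64(46.3), 14)
(array([620.5, 212.8]), np.float64(33.5), 10)
[(np.float64(685.6692584504688), np.float64(439.6517416162722)), (np.float64(625.2630043245636), np.float64(387.0885636960801))]
```

>>> {"method": "move_arm", "body": {"rows": [[1,0.02,-0.13,1,0,0,0],[1,0,0,1,0,0,0],[1,0,0,1,0,0,0],[0.75,0,0,1,0,0,0],[0.75,0,0,0.43,0,0,0],[0.75,0,0,0,0,0,0],[0.75,0,0,0,0,0,0]]}}

```text
clock: 3.07
position: [437.1, -271.7, 16.3]
tool_rot: [[-1.0, -0.0, -0.003], [-0.0, 1.0, 0.002], [0.003, 0.002, -1.0]]
contact_force: [-0.7, 0.5, -0.4]
width: 0.75
grip_force: 0.0
```

>>> {"method": "move_arm", "body": {"rows": [[0,0,0,0,0,0,0],[0,0,0,0,0,0,0],[0,0,0,0,0,0,0],[0,0,0,0,0,0,0],[0,0,0,0,0,0,0],[0,0,0,0,0,0,0]], "newtons": 60}}

```text
clock: 3.57
position: [438.7, -274.1, 17.2]
tool_rot: [[-1.0, 0.001, 0.001], [0.001, 1.0, -0.001], [-0.001, -0.001, -1.0]]
contact_force: [0.1, -0.8, 1.3]
width: 0.002
grip_force: 0.0
```

```bash
python3 - <<'E'
from h import *
s=sensors.observe();print(s["position"],s["width"],s["grip_force"],s["contact_force"])
w=cams.capture("wrist");v=cams.capture("side");t=cams.capture("top")
print(holes(t,cams.calibration("top"),(440,-276),5,58.5))
save("pics/g1.png",np.hstack([w,v[230:,200:][:, :256].repeat(1,0) if 0 else cv2.resize(v[200:384,180:425],(512,384))]),0.78)
E
```

```text
[ 438.66735877 -274.10972285   17.23600508] 0.0015593719392285772 0.0 [ 0.10450606 -0.78486902  1.26632869]
(array([ 440. , -276.8]), np.float64(59.0), 7)
```

View pics/g1.png

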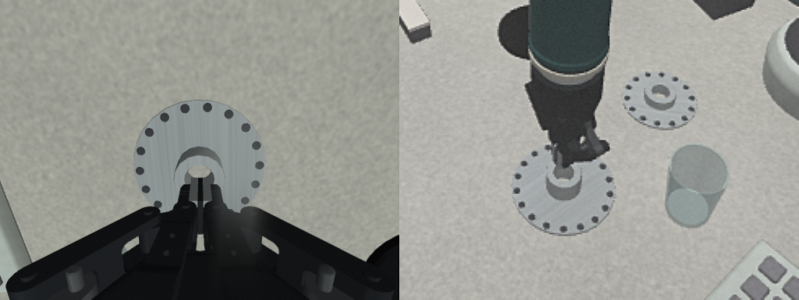

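The gripper closed fully without catching the hub, and the tier hasn't moved. I'll check how deep the tips really are.

```bash
python3 - <<'E'
from h import *
w=cams.capture("wrist");v=cams.capture("side")
cw=cams.calibration("wrist");cs=cams.calibration("side");p=sensors.observe()["position"]
print("tcp px wrist",proj(cw,p),"side",proj(cs,p),"hubtop side",proj(cs,[439,-275,34]))
w=w.copy();v=v.copy()
for im,c in((w,cw),(v,cs)):
    x,y=map(round,proj(c,p));im[y,x]=(255,0,0)
    x,y=map(round,proj(c,[439,-275,34]));im[y,x]=(0,255,0)
A=cv2.resize(w[170:290,180:330],(500,400));B=cv2.resize(v[250:350,245:320],(300,400),interpolation=cv2.INTER_CUBIC)
save("pics/g2.png",np.hstack([A,B]))
E
```

```text
tcp px wrist (np.float64(257.7681851311824), np.float64(219.16353657526523)) side (np.float64(279.763729859163), np.float64(309.8416790416237)) hubtop side (np.float64(280.6563014246464), np.float64(305.14390450143446))
```

View pics/g2.png

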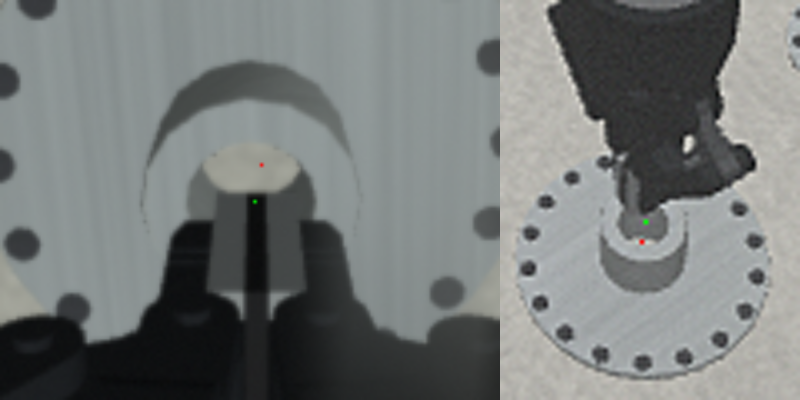

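```bash
python3 - <<'E'
from h import *
def tri(a,b):
    o1,d1=ray(cams.calibration("wrist"),a);o2,d2=ray(cams.calibration("side"),b)
    s=np.linalg.lstsq(np.c_[d1,-d2],o2-o1,rcond=None)[0];p,q=o1+s[0]*d1,o2+s[1]*d2
    return ((p+q)/2).round(1),np.linalg.norm(p-q).round(1)
print("tip",tri((257.1,227.6),(281.2,303)))
c=cams.calibration("wrist");p=sensors.observe()["position"]
for z in(17,27,37,47,57):print(z,[np.round(proj(c,[p[0]+e,p[1],z]),1) for e in(-11,0,11)])
# hub top/bore edges seen by wrist: check hub height: crop bore ring centre
print("hub top px",proj(c,[439,-275,34]),proj(c,[439-22,-275,34]),proj(c,[439-12.5,-275,34]))
print("wrist cam",-np.array(c["R"]).T@c["t"])
E
```

```text
tip (array([ 438.3, -274.4,   38.3]), np.float64(5.0))
17 [array([257.8, 204.8]), array([257.8, 219.4]), array([257.8, 233.5])]
27 [array([257.9, 209.4]), array([257.8, 224.7]), array([257.8, 239.5])]
37 [array([257.9, 214.6]), array([257.9, 230.7]), array([257.9, 246.2])]
47 [array([258. , 220.4]), array([258. , 237.3]), array([258. , 253.6])]
57 [array([258.1, 227. ]), array([258.1, 244.8]), array([258.1, 261.9])]
hub top px (np.float64(256.08979376706253), np.float64(229.84295581007302)) (np.float64(256.06914575841535), np.float64(197.73897111503317)) (np.float64(256.07823923001655), np.float64(211.87770372110685))
wrist cam [ 368.23395735 -274.71135581  196.95264166]
```

>>> {"method": "move_arm", "body": {"rows": [[0,0,0,0.1,0,0,0],[0,0,0,0,0,0,0]], "newtons": 20}}

```text
clock: 3.98
position: [438.0, -273.6, 12.0]
tool_rot: [[-1.0, 0.001, -0.001], [0.001, 1.0, 0.0], [0.001, 0.0, -1.0]]
contact_force: [-0.3, 0.0, 0.6]
width: -0.001
grip_force: 0.0
```

The shut tips sit about 20 mm or more above the reported TCP. I'll calibrate by touching down gently on the flat plate beside the hub.

>>> {"method": "move_arm", "body": {"rows": [[0,0,0,-0.75,0,0,0],[0,0.98,0,0,0,0,0],[0,0,0,0.75,0,0,0],[0,0,0,0,0,0,0]]}}

```text
clock: 4.32
position: [396.1, -271.9, 10.4]
tool_rot: [[-1.0, 0.002, -0.004], [0.002, 1.0, 0.003], [0.004, 0.003, -1.0]]
contact_force: [-1.7, 0.1, -0.4]
width: -0.001
grip_force: 0.0
```

>>> {"method": "move_arm", "body": {"rows": [[0,0,0,0.12,0,0,0],[0,0,0,0,0,0,0]]}}

```text
clock: 4.48
position: [399.4, -273.8, 7.4]
tool_rot: [[-1.0, 0.001, -0.001], [0.001, 1.0, 0.001], [0.001, 0.001, -1.0]]
contact_force: [-0.7, -0.6, 0.4]
width: -0.001
grip_force: 0.0
```

>>> {"method": "move_arm", "body": {"rows": [[0,0,0,0.12,0,0,0],[0,0,0,0,0,0,0]]}}

```text
clock: 4.65
position: [399.9, -274.0, 2.8]
tool_rot: [[-1.0, 0.0, 0.0], [0.0, 1.0, -0.0], [-0.0, -0.0, -1.0]]
contact_force: [-1.1, 0.4, 0.2]
width: -0.0
grip_force: 0.0
```

>>> {"method": "move_arm", "body": {"rows": [[0,0,0,0.12,0,0,0],[0,0,0,0,0,0,0]]}}

```text
clock: 4.82
position: [399.4, -273.7, -2.2]
tool_rot: [[-1.0, 0.0, -0.0], [0.0, 1.0, 0.0], [0.0, 0.0, -1.0]]
contact_force: [0.2, -0.4, 0.4]
width: 0.001
grip_force: 0.0
```

>>> {"method": "move_arm", "body": {"rows": [[0,0,0,0.1,0,0,0],[0,0,0,0,0,0,0]]}}

```text
clock: 4.98
position: [399.0, -273.6, -6.2]
tool_rot: [[-1.0, 0.001, -0.0], [0.001, 1.0, 0.0], [0.0, 0.0, -1.0]]
contact_force: [-0.6, 0.4, 0.1]
width: -0.001
grip_force: 0.0
```

```bash
python3 - <<'E'
from h import *
s=sensors.observe();print(s["position"],s["contact_force"])
w=cams.capture("wrist");v=cams.capture("side")
cs=cams.calibration("side");x,y=map(int,proj(cs,[400,-274,5]));print(x,y)
v=v.copy();v[y,x]=(255,0,0)
A=cv2.resize(w[150:290,160:335],(500,400));B=cv2.resize(v[y-60:y+40,x-37:x+38],(300,400),interpolation=cv2.INTER_CUBIC)
save("pics/g3.png",np.hstack([A,B]))
E
```

```text
[ 399.03472571 -273.6370099    -6.21958617] [-0.64862002  0.40930657  0.06113174]
264 322
```

View pics/g3.png

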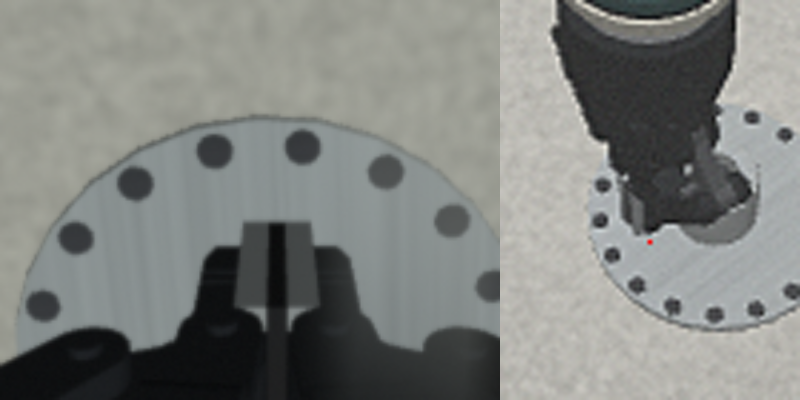

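>>> {"method": "move_arm", "body": {"rows": [[0,0,0,0.08,0,0,0],[0,0,0,0,0,0,0]]}}

```text
clock: 5.25
position: [399.1, -273.7, -9.3]
tool_rot: [[-1.0, 0.001, -0.0], [0.001, 1.0, 0.0], [0.0, 0.0, -1.0]]
contact_force: [-1.3, 0.0, -0.2]
width: -0.003
grip_force: 0.0
```

>>> {"method": "move_arm", "body": {"rows": [[0,0,0,0.08,0,0,0],[0,0,0,0,0,0,0]]}}

```text
clock: 5.42
position: [399.0, -273.7, -12.6]
tool_rot: [[-1.0, 0.001, -0.0], [0.001, 1.0, 0.0], [0.0, 0.0, -1.0]]
contact_force: [-0.2, -0.4, 0.2]
width: 0.005
grip_force: 0.0
```

>>> {"method": "move_arm", "body": {"rows": [[0,0,0,0.05,0,0,0],[0,0,0,0,0,0,0]]}}

```text
clock: 5.58
position: [399.0, -273.7, -14.5]
tool_rot: [[-1.0, 0.001, -0.0], [0.001, 1.0, 0.0], [0.0, 0.0, -1.0]]
contact_force: [-0.6, 0.0, 0.3]
width: -0.003
grip_force: 0.0
```

>>> {"method": "move_arm", "body": {"rows": [[0,0,0,0.05,0,0,0],[0,0,0,0,0,0,0]]}}

```text
clock: 5.75
position: [399.1, -273.7, -16.4]
tool_rot: [[-1.0, 0.001, -0.0], [0.001, 1.0, 0.0], [0.0, 0.0, -1.0]]
contact_force: [-0.5, -1.5, -0.0]
width: -0.006
grip_force: 0.0
```

>>> {"method": "move_arm", "body": {"rows": [[0,0,0,0.05,0,0,0],[0,0,0,0,0,0,0]]}}

```text
clock: 5.92
position: [399.0, -273.7, -18.4]
tool_rot: [[-1.0, 0.001, -0.0], [0.001, 1.0, 0.0], [0.0, 0.0, -1.0]]
contact_force: [0.2, -0.2, -0.9]
width: 0.0
grip_force: 0.0
```

>>> {"method": "move_arm", "body": {"rows": [[0,0,0,0.06,0,0,0],[0,0,0,0,0,0,0]]}}

```text
clock: 6.08
position: [399.0, -273.7, -20.9]
tool_rot: [[-1.0, 0.001, -0.0], [0.001, 1.0, 0.0], [0.0, 0.0, -1.0]]
contact_force: [-0.6, 0.9, 0.3]
width: -0.001
grip_force: 0.0
```

>>> {"method": "move_arm", "body": {"rows": [[0,0,0,0.06,0,0,0],[0,0,0,0,0,0,0]]}}

```text
clock: 6.25
position: [399.0, -273.7, -23.3]
tool_rot: [[-1.0, 0.001, -0.0], [0.001, 1.0, 0.0], [0.0, 0.0, -1.0]]
contact_force: [-0.1, -0.3, 1.0]
width: -0.002
grip_force: 0.0
```

```bash
python3 - <<'E'
from h import *
s=sensors.observe();print(s["position"],s["contact_force"])
w=cams.capture("wrist");v=cams.capture("side")
np.save("w3.npy",w)
cs=cams.calibration("side");x,y=map(int,proj(cs,[400,-274,5]));print(x,y)
v=v.copy();v[y,x]=(255,0,0)
A=cv2.resize(w[150:290,160:335],(500,400));B=cv2.resize(v[y-60:y+40,x-37:x+38],(300,400),interpolation=cv2.INTER_CUBIC)
save("pics/g4.png",np.hstack([A,B]))
E
```

```text
[ 399.02960363 -273.70519632  -23.28125561] [-0.05330735 -0.29311901  0.99827482]
264 322
```

View pics/g4.png

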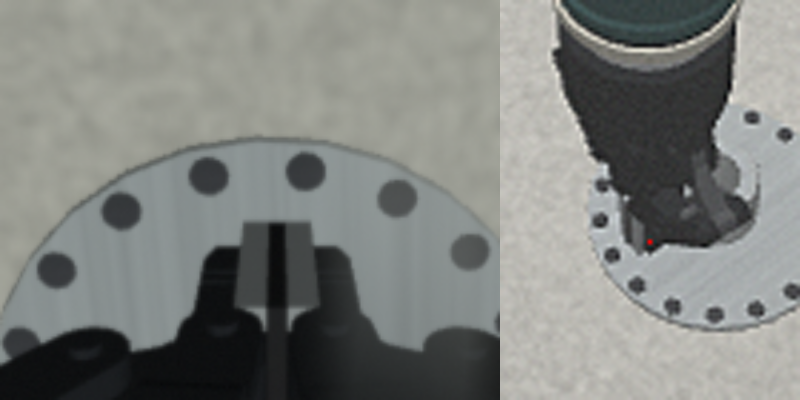

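Tips in the side crop are now near the plate at (645,250). I'll carry on down in small steps until contact.

>>> {"method": "move_arm", "body": {"rows": [[0,0,0,0.06,0,0,0],[0,0,0,0,0,0,0]]}}

```text
clock: 6.52
position: [399.1, -273.8, -25.6]
tool_rot: [[-1.0, 0.001, -0.0], [0.001, 1.0, 0.0], [0.0, 0.0, -1.0]]
contact_force: [-0.2, -0.6, -0.9]
width: -0.0
grip_force: 0.0
```

>>> {"method": "move_arm", "body": {"rows": [[0,0,0,0.06,0,0,0],[0,0,0,0,0,0,0]]}}

```text
clock: 6.68
position: [399.0, -273.7, -28.1]
tool_rot: [[-1.0, 0.001, -0.0], [0.001, 1.0, 0.0], [0.0, 0.0, -1.0]]
contact_force: [1.1, 0.3, -1.7]
width: 0.001
grip_force: 0.0
```

>>> {"method": "move_arm", "body": {"rows": [[0,0,0,0.05,0,0,0],[0,0,0,0,0,0,0]]}}

```text
clock: 6.85
position: [399.0, -273.7, -30.0]
tool_rot: [[-1.0, 0.001, -0.0], [0.001, 1.0, 0.0], [0.0, 0.0, -1.0]]
contact_force: [0.9, 0.2, 0.3]
width: -0.001
grip_force: 0.0
```

>>> {"method": "move_arm", "body": {"rows": [[0,0,0,0.05,0,0,0],[0,0,0,0,0,0,0]]}}

```text
clock: 7.02
position: [399.1, -273.7, -32.0]
tool_rot: [[-1.0, 0.001, -0.0], [0.001, 1.0, 0.0], [0.0, 0.0, -1.0]]
contact_force: [0.7, -0.3, -1.3]
width: -0.002
grip_force: 0.0
```

>>> {"method": "move_arm", "body": {"rows": [[0,0,0,0.05,0,0,0],[0,0,0,0,0,0,0]]}}

```text
clock: 7.18
position: [399.2, -273.9, -32.5]
tool_rot: [[-1.0, 0.001, 0.0], [0.001, 1.0, -0.0], [-0.0, -0.0, -1.0]]
contact_force: [-2.6, 2.7, 18.5]
width: -0.002
grip_force: 9.7
```

>>> {"method": "move_arm", "body": {"rows": [[0,0,0,0.04,0,0,0],[0,0,0,0,0,0,0]]}}

```text
clock: 7.35
position: [399.2, -273.9, -32.6]
tool_rot: [[-1.0, 0.001, 0.001], [0.001, 1.0, -0.001], [-0.001, -0.001, -1.0]]
contact_force: [-6.0, 4.6, 40.8]
width: -0.004
grip_force: 20.4
```

Contact came at reported z = −32.6 on the plate top (z = 5). So the real fingertips are 37.5 mm above the reported TCP, and I'll use that offset from here on.

>>> {"method": "move_arm", "body": {"rows": [[0,0,0,-1,0,0,0],[0.75,0,0,-0.6,0,0,0],[0.75,-1,-0.03,0,0,0,0],[0.75,0,0,0,0,0,0],[0.75,0,0,0,0,0,0],[0.75,0,0,0,0,0,0]], "newtons": 60}}

```text
clock: 7.85
position: [438.8, -274.6, 28.3]
tool_rot: [[-1.0, 0.0, -0.001], [0.0, 1.0, 0.0], [0.001, 0.0, -1.0]]
contact_force: [0.4, -0.2, -0.3]
width: 0.71
grip_force: 0.0
```

>>> {"method": "move_arm", "body": {"rows": [[0.75,0,0,0.7,0,0,0],[0.75,0,0,0.55,0,0,0],[0.75,0,0,0,0,0,0],[0,0,0,0,0,0,0],[0,0,0,0,0,0,0],[0,0,0,0,0,0,0],[0,0,0,0,0,0,0]], "newtons": 60}}

```text
clock: 8.43
position: [439.5, -275.4, -20.5]
tool_rot: [[-1.0, 0.001, 0.001], [0.001, 1.0, -0.001], [-0.001, -0.001, -1.0]]
contact_force: [-0.2, 0.4, -3.9]
width: 0.481
grip_force: 60.9
```

>>> {"method": "move_arm", "body": {"rows": [[0,0,0,-0.5,0,0,0],[0,0,0,-1,0,0,0],[0,0,0,-1,0,0,0],[0,0,0,-0.5,0,0,0],[0,-0.85,0.47,0,0,0,0],[0,-0.85,0.47,0,0,0,0],[0,-0.85,0.47,0,0,0,0],[0,-0.85,0.47,0,0,0,0]]}}

```text
clock: 9.1
position: [576.5, -199.1, 99.7]
tool_rot: [[-1.0, 0.002, 0.001], [0.002, 1.0, -0.001], [-0.001, -0.001, -1.0]]
contact_force: [-0.4, -1.0, -2.8]
width: 0.483
grip_force: 62.2
```

>>> {"method": "move_arm", "body": {"rows": [[0,-0.5,0,0,0,0,0],[0,0,0,0,0,0,0],[0,0,0,0,0,0,0]]}}

```text
clock: 9.35
position: [596.1, -199.5, 98.8]
tool_rot: [[-1.0, -0.001, 0.0], [-0.001, 1.0, -0.001], [-0.0, -0.001, -1.0]]
contact_force: [-1.4, 0.2, -2.3]
width: 0.48
grip_force: 62.2
```

```bash
python3 - <<'E'
from h import *
s=sensors.observe();print(s["position"],s["width"],s["contact_force"]);c=cams.calibration("wrist")
w=cams.capture("wrist");np.save("w4.npy",w)
for z,n in((12,"seat"),(96,"tip")):print(n,np.round(proj(c,[571.5,-28,z]),1))
g=w.max(2);m=(g<70).astype(np.uint8)
k,l,st,ce=cv2.connectedComponentsWithStats(m)
u,v=map(int,proj(c,[571.5,-28,12]))
for i in range(1,k):
    if st[i,4]>200:print(st[i],ce[i].round(1))
save("pics/w4.png",w,1.5)
E
```

```text
[ 596.07926159 -199.51769957   98.8326467 ] 0.47973898072288684 [-1.36787255  0.23925075 -2.28885619]
seat [428.3 165.1]
tip [501.8 185.4]
[  365   104   126   116 10828] [425.6 161.5]
[    0   229   512   155 41533] [255.7 333.7]
```

View pics/w4.png

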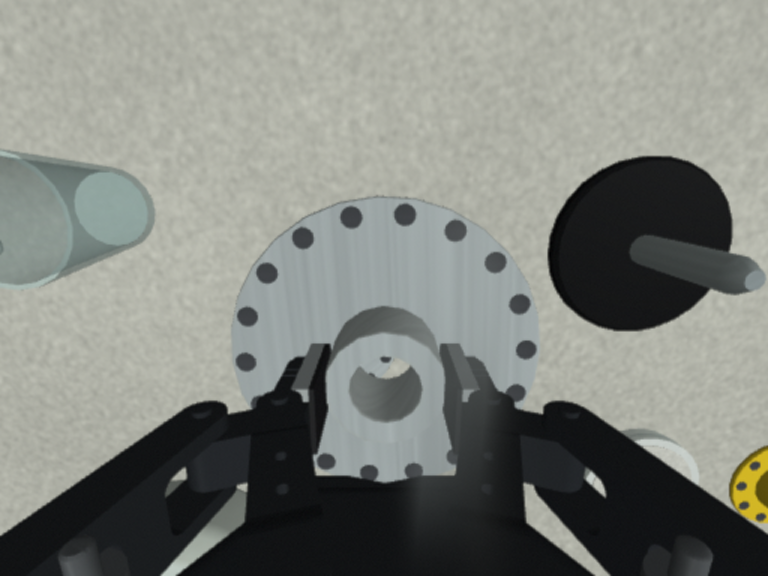

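The picture shows the large tier held level at (385,330). The whole stand base is in view around (640,243), with the spindle tip at about (755,280). Next I'll compute the stand and tier centres.

```bash
cat >> h.py <<'E'
def base_xy(w,c):
    m=(w.max(2)<70).astype(np.uint8);k,l,st,ce=cv2.connectedComponentsWithStats(m)
    i=min((i for i in range(1,k) if st[i,4]>3000 and st[i,1]+st[i,3]<383),key=lambda i:abs(st[i,4]-10000))
    ct=max(cv2.findContours((l==i).astype(np.uint8),0,1)[0],key=cv2.contourArea)
    hull=cv2.convexHull(ct)[:,0].astype(float)
    P=np.array([onz(c,p,12)[:2] for p in hull]);o=-np.array(c["R"]).T@c["t"]
    C=P.mean(0);d=(C-o[:2])/np.linalg.norm(C-o[:2])
    from scipy.optimize import least_squares
    for _ in range(4):
        q=P[(P-C)@d>5];C=least_squares(lambda s:np.linalg.norm(q-s,axis=1)-60,C).x
    return C,np.abs(np.linalg.norm(q-C,axis=1)-60).max(),len(q)
E
python3 - <<'E'
from h import *
w=np.load("w4.npy");c=cams.calibration("wrist")
print("base",base_xy(w,c))
print("tip",onz(c,(503.3,186.7),96))
p=sensors.observe()["position"];print(p)
print("held tier",[holes(w,c,p[:2],p[2]+20.5+5+e,58.5) for e in (-3,0,3)])
E
```

```text
base (array([571.70901495, -27.54135849]), np.float64(14.192369303338722), 14)
tip [571.02634091 -26.91224538  96.        ]
[ 594.60092044 -199.64297841   98.59172311]
held tier [(array([ 594.7, -200.4]), np.float64(59.6), 35), (array([ 592.1, -201.1]), np.float64(59.4), 46), (array([ 591. , -201.1]), np.float64(58.5), 47)]
```

```bash
python3 - <<'E'
from h import *
w=np.load("w4.npy");c=cams.calibration("wrist");p=sensors.observe()["position"];print(p)
g=cv2.cvtColor(w,cv2.COLOR_RGB2GRAY)
bh=cv2.morphologyEx(g,cv2.MORPH_BLACKHAT,cv2.getStructuringElement(cv2.MORPH_ELLIPSE,(21,21)))
k,l,st,ce=cv2.connectedComponentsWithStats((bh>40).astype(np.uint8))
Q=[q for q,s in zip(ce[1:],st[1:]) if 80<s[4]<220 and q[1]<245 and 150<q[0]<356 and .8<s[2]/s[3]<1.25]
print(np.round(Q))
for e in(-4,0,4):
    P=np.array([onz(c,q,p[2]+25.5+e)[:2] for q in Q])
    s=np.linalg.lstsq(np.c_[2*P,np.ones(len(P))],(P**2).sum(1),rcond=None)[0];C=s[:2]
    print(e,C-p[:2],np.sqrt(s[2]+C@C),len(P))
E
```

```text
[ 594.60092044 -199.64297841   98.59172311]
[[234. 144.]
 [270. 143.]
 [303. 153.]
 [201. 158.]
 [330. 174.]
 [177. 182.]
 [346. 202.]
 [165. 211.]
 [350. 233.]
 [299. 234.]
 [163. 241.]]
-4 [-3.70707152 -2.65743669] 54.515066267027095 11
0 [-5.3738396  -2.61337076] 53.14275017580852 11
4 [-7.04060767 -2.56930483] 51.77043408459329 11
```

```bash
python3 - <<'E'
from h import *
c=cams.calibration("wrist");p=sensors.observe()["position"]
Q=[[234,144],[270,143],[303,153],[201,158],[330,174],[177,182],[346,202],[165,211],[350,233],[163,241]]
for e in(-4,0,4):
    P=np.array([onz(c,q,p[2]+25.5+e)[:2] for q in Q])
    s=np.linalg.lstsq(np.c_[2*P,np.ones(len(P))],(P**2).sum(1),rcond=None)[0];C=s[:2]
    print(e,C-p[:2],np.sqrt(s[2]+C@C))
E
```

```text
-4 [ 3.63550831 -0.92328003] 60.30698950415447
0 [ 1.78390436 -0.92286829] 58.788872444476915
4 [-0.0676996  -0.92245655] 57.270755384796495
```

>>> {"method": "move_arm", "body": {"rows": [[0,0.12,0.863,0,0,0,0],[0,0.12,0.863,0,0,0,0],[0,0.12,0.863,0,0,0,0],[0,0.12,0.863,0,0,0,0],[0,0.12,0.863,0,0,0,0],[0,0,0,0,0,0,0],[0,0,0,0,0,0,0]]}}

```text
clock: 9.98
position: [569.2, -26.2, 98.7]
tool_rot: [[-1.0, -0.001, -0.002], [-0.001, 1.0, 0.0], [0.002, 0.0, -1.0]]
contact_force: [0.7, -0.2, -3.7]
width: 0.481
grip_force: 62.6
```

>>> {"method": "move_arm", "body": {"rows": [[0,-0.04,-0.01,0.4,0,0,0],[0,0,0,0.25,0,0,0],[0,0,0,0.2,0,0,0],[0,0,0,0.2,0,0,0],[0,0,0,0,0,0,0]]}}

```text
clock: 10.4
position: [571.2, -28.4, 54.7]
tool_rot: [[-1.0, 0.002, -0.004], [0.002, 1.0, 0.0], [0.004, 0.0, -1.0]]
contact_force: [-0.0, 0.1, -2.5]
width: 0.482
grip_force: 62.6
```

>>> {"method": "move_arm", "body": {"rows": [[0,0,0,0.3,0,0,0],[0,0,0,0.35,0,0,0],[0,0,0,0.35,0,0,0],[0,0,0,0.3,0,0,0],[0,0,0,0.12,0,0,0],[0,0,0,0,0,0,0]]}}

```text
clock: 10.9
position: [572.1, -28.0, -1.2]
tool_rot: [[-1.0, 0.001, -0.002], [0.001, 1.0, 0.0], [0.002, 0.0, -1.0]]
contact_force: [0.4, 0.3, -2.7]
width: 0.486
grip_force: 62.5
```

>>> {"method": "move_arm", "body": {"rows": [[0,0,0,0.1,0,0,0],[0,0,0,0.03,0,0,0],[0,0,0,0,0,0,0]]}}

```text
clock: 11.15
position: [573.0, -27.8, -5.2]
tool_rot: [[-1.0, 0.001, 0.0], [0.001, 1.0, -0.0], [-0.0, -0.0, -1.0]]
contact_force: [-1.4, 0.5, -3.4]
width: 0.484
grip_force: 62.6
```

>>> {"method": "move_arm", "body": {"rows": [[0,0,0,0.06,0,0,0],[0,0,0,0,0,0,0]]}}

```text
clock: 11.32
position: [573.0, -27.8, -7.7]
tool_rot: [[-1.0, 0.001, 0.0], [0.001, 1.0, -0.0], [-0.0, -0.0, -1.0]]
contact_force: [-2.1, 1.2, -3.6]
width: 0.482
grip_force: 62.6
```

>>> {"method": "move_arm", "body": {"rows": [[0,0,0,0.04,0,0,0],[0,0,0,0,0,0,0]]}}

```text
clock: 11.48
position: [573.1, -27.7, -8.9]
tool_rot: [[-1.0, 0.001, 0.0], [0.001, 1.0, -0.0], [-0.0, -0.0, -1.0]]
contact_force: [-4.2, 0.6, 3.0]
width: 0.484
grip_force: 63.1
```

Large tier is seated, with contact at reported z = −8.9 against −8.5 predicted. I'll release and go to the medium tier.

>>> {"method": "move_arm", "body": {"rows": [[0.75,0.03,0,0,0,0,0],[0.75,0,0,0,0,0,0],[0.75,0,0,0,0,0,0],[0.75,0,0,-0.3,0,0,0],[0.75,0,0,-0.6,0,0,0],[0.75,0,0,-1,0,0,0],[0.75,0,0,-1,0,0,0]]}}

```text
clock: 12.07
position: [570.9, -27.7, 106.9]
tool_rot: [[-1.0, 0.001, -0.002], [0.001, 1.0, 0.0], [0.002, 0.0, -1.0]]
contact_force: [1.2, 0.0, -0.3]
width: 0.749
grip_force: 0.0
```

>>> {"method": "move_arm", "body": {"rows": [[0.75,-0.27,-0.9,0,0,0,0],[0.75,-0.27,-0.9,0,0,0,0],[0.75,-0.27,-0.9,0,0,0,0],[0.75,-0.27,-0.9,0,0,0,0],[0.75,-0.27,-0.9,0,0,0,0],[0.75,-0.27,-0.9,0,0,0,0],[0.75,0,0,0,0,0,0],[0.75,0,0,0,0,0,0]]}}

```text
clock: 12.73
position: [637.2, -246.4, 106.6]
tool_rot: [[-1.0, 0.004, 0.001], [0.004, 1.0, -0.001], [-0.001, -0.001, -1.0]]
contact_force: [-0.4, -0.2, 0.5]
width: 0.75
grip_force: 0.0
```

```bash
cat >> h.py <<'E'
def ring(w,c,guess,z,R,win=9,area=(15,260)):
    g=cv2.cvtColor(w,cv2.COLOR_RGB2GRAY)
    bh=cv2.morphologyEx(g,cv2.MORPH_BLACKHAT,cv2.getStructuringElement(cv2.MORPH_ELLIPSE,(21,21)))
    k,l,st,ce=cv2.connectedComponentsWithStats((bh>40).astype(np.uint8))
    P=np.array([onz(c,q,z)[:2] for q,s in zip(ce[1:],st[1:]) if area[0]<s[4]<area[1] and .6<s[2]/s[3]<1.6])
    C=np.array(guess,float)
    for a in(win,win,4,2.5,2.5):
        q=P[abs(np.linalg.norm(P-C,axis=1)-R)<a]
        s=np.linalg.lstsq(np.c_[2*q,np.ones(len(q))],(q**2).sum(1),rcond=None)[0];C=s[:2]
    return C.round(1),np.sqrt(s[2]+C@C).round(1),len(q)
E
python3 - <<'E'
from h import *
s=sensors.observe();print(s["position"]);c=cams.calibration("wrist")
w=cams.capture("wrist");np.save("w5.npy",w)
print("M",ring(w,c,(636.5,-241.5),5,46))
t=cams.capture("top");print("L seated",ring(t,cams.calibration("top"),(571.5,-28),17,58.6,area=(2,40)))
E
```

```text
[ 637.19941439 -246.4491126   106.56944692]
M (array([ 637.3, -242.9]), np.float64(46.0), 14)
L seated (array([574.7, -29.1]), np.float64(58.4), 15)
```

>>> {"method": "move_arm", "body": {"rows": [[0.75,0,0.1,0.8,0,0,0],[0.75,0,0,1,0,0,0],[0.75,0,0,1,0,0,0],[0.75,0,0,0.4,0,0,0],[0.75,0,0,0.15,0,0,0],[0.75,0,0,0,0,0,0],[0.75,0,0,0,0,0,0]]}}

```text
clock: 13.42
position: [637.2, -239.2, -26.3]
tool_rot: [[-1.0, -0.0, 0.001], [-0.0, 1.0, -0.001], [-0.001, -0.001, -1.0]]
contact_force: [1.4, -0.5, -0.2]
width: 0.751
grip_force: 0.0
```

>>> {"method": "move_arm", "body": {"rows": [[0.75,0,-0.08,0.13,0,0,0],[0.75,0,0,0,0,0,0],[0.75,0,0,0,0,0,0],[0,0,0,0,0,0,0],[0,0,0,0,0,0,0],[0,0,0,0,0,0,0],[0,0,0,0,0,0,0]], "newtons": 50}}

```text
clock: 14.0
position: [636.9, -243.3, -31.3]
tool_rot: [[-1.0, 0.001, 0.001], [0.001, 1.0, -0.001], [-0.001, -0.001, -1.0]]
contact_force: [-0.7, 0.5, 6.4]
width: 0.488
grip_force: 49.8
```

>>> {"method": "move_arm", "body": {"rows": [[0,0,0,-0.3,0,0,0],[0,0,0,-0.8,0,0,0],[0,0,0,-1,0,0,0],[0,0,0,-0.95,0,0,0],[0,0.275,0.9,0,0,0,0],[0,0.275,0.9,0,0,0,0],[0,0.275,0.9,0,0,0,0],[0,0.275,0.9,0,0,0,0]]}}

```text
clock: 14.67
position: [591.8, -97.8, 90.4]
tool_rot: [[-1.0, 0.002, 0.001], [0.002, 1.0, -0.0], [-0.001, -0.0, -1.0]]
contact_force: [0.3, 0.6, -2.2]
width: 0.493
grip_force: 51.3
```

>>> {"method": "move_arm", "body": {"rows": [[0,0.275,0.9,0,0,0,0],[0,0.275,0.9,0,0,0,0],[0,0,0,0,0,0,0],[0,0,0,0,0,0,0],[0,0,0,0,0,0,0]]}}

```text
clock: 15.08
position: [571.1, -27.1, 90.1]
tool_rot: [[-1.0, -0.0, 0.001], [-0.0, 1.0, -0.001], [-0.001, -0.001, -1.0]]
contact_force: [0.3, -0.4, -1.9]
width: 0.489
grip_force: 51.4
```

>>> {"method": "move_arm", "body": {"rows": [[0,0,0,0.3,0,0,0],[0,0,0,0.35,0,0,0],[0,0,0,0.35,0,0,0],[0,0,0,0.35,0,0,0],[0,0,0,0.3,0,0,0],[0,0,0,0.1,0,0,0],[0,0,0,0,0,0,0],[0,0,0,0,0,0,0]]}}

```text
clock: 15.75
position: [571.1, -27.9, 19.6]
tool_rot: [[-1.0, 0.002, 0.0], [0.002, 1.0, -0.0], [-0.0, -0.0, -1.0]]
contact_force: [-0.3, 0.9, -1.5]
width: 0.49
grip_force: 51.4
```

>>> {"method": "move_arm", "body": {"rows": [[0,0,0,0.06,0,0,0],[0,0,0,0,0,0,0]]}}

```text
clock: 15.92
position: [571.1, -27.4, 17.5]
tool_rot: [[-1.0, 0.001, 0.001], [0.001, 1.0, -0.0], [-0.001, -0.0, -1.0]]
contact_force: [0.4, -0.1, -2.7]
width: 0.49
grip_force: 51.4
```

>>> {"method": "move_arm", "body": {"rows": [[0,0,0,0.06,0,0,0],[0,0,0,0,0,0,0]]}}

```text
clock: 16.08
position: [570.9, -27.0, 14.8]
tool_rot: [[-1.0, 0.001, 0.001], [0.001, 1.0, -0.0], [-0.001, -0.0, -1.0]]
contact_force: [0.7, -0.6, -2.1]
width: 0.488
grip_force: 51.4
```

>>> {"method": "move_arm", "body": {"rows": [[0,0,0,0.03,0,0,0],[0,0,0,0,0,0,0]]}}

```text
clock: 16.25
position: [570.9, -27.0, 14.7]
tool_rot: [[-1.0, 0.0, 0.001], [0.0, 1.0, -0.0], [-0.001, -0.0, -1.0]]
contact_force: [-2.9, -0.2, 7.9]
width: 0.491
grip_force: 52.4
```

>>> {"method": "move_arm", "body": {"rows": [[0.75,0,0,0,0,0,0],[0.75,0,0,0,0,0,0],[0.75,0,0,0,0,0,0],[0.75,0,0,-0.3,0,0,0],[0.75,0,0,-1,0,0,0],[0.75,0,0,-1,0,0,0],[0.75,-0.177,0.858,0,0,0,0],[0.75,-0.177,0.858,0,0,0,0]]}}

```text
clock: 16.92
position: [587.7, 40.9, 108.6]
tool_rot: [[-1.0, 0.004, 0.006], [0.004, 1.0, -0.001], [-0.006, -0.001, -1.0]]
contact_force: [-0.2, -0.3, -0.5]
width: 0.748
grip_force: 0.0
```

>>> {"method": "move_arm", "body": {"rows": [[0.75,-0.177,0.858,0,0,0,0],[0.75,-0.177,0.858,0,0,0,0],[0.75,-0.177,0.858,0,0,0,0],[0.75,-0.177,0.858,0,0,0,0],[0.75,-0.177,0.858,0,0,0,0],[0.75,0,0,0,0,0,0],[0.75,0,0,0,0,0,0],[0.75,0,0,0,0,0,0]]}}

```text
clock: 17.58
position: [619.8, 213.0, 104.9]
tool_rot: [[-1.0, -0.0, -0.001], [-0.0, 1.0, -0.001], [0.001, -0.001, -1.0]]
contact_force: [0.4, 0.4, -0.0]
width: 0.748
grip_force: 0.0
```

```bash
python3 - <<'E'
from h import *
s=sensors.observe();print(s["position"]);c=cams.calibration("wrist")
w=cams.capture("wrist");np.save("w6.npy",w)
print("S",ring(w,c,(620.5,213),5,33.5))
u,v=map(int,proj(c,(620.5,213,20)));print("colour",w[v-40:v+20:6,u+0].tolist())
t=cams.capture("top");print("M seated",ring(t,cams.calibration("top"),(571.5,-28),51,46,area=(2,40)))
E
```

```text
[619.77034764 212.97430958 104.9067187 ]
S (array([620.8, 213.5]), np.float64(33.6), 10)
colour [[121, 125, 120], [50, 53, 55], [136, 144, 144], [91, 97, 95], [133, 141, 141], [147, 149, 141], [142, 143, 135], [147, 148, 139], [100, 102, 99], [134, 141, 141]]
M seated (array([571.6, -28.7]), np.float64(46.0), 13)
```

The colours are neutral grey, so this is the aluminium small tier. Descending to grasp it.

>>> {"method": "move_arm", "body": {"rows": [[0.75,-0.02,0,0.8,0,0,0],[0.75,0,0,1,0,0,0],[0.75,0,0,1,0,0,0],[0.75,0,0,0.45,0,0,0],[0.75,0,0,0.15,0,0,0],[0.75,0,0,0,0,0,0],[0.75,0,0,0,0,0,0]]}}

```text
clock: 18.27
position: [622.1, 212.6, -29.7]
tool_rot: [[-1.0, 0.002, 0.001], [0.002, 1.0, 0.0], [-0.001, 0.0, -1.0]]
contact_force: [0.3, -0.2, 1.5]
width: 0.749
grip_force: 0.0
```

>>> {"method": "move_arm", "body": {"rows": [[0.75,0,0,0,0,0,0],[0,0,0,0,0,0,0],[0,0,0,0,0,0,0],[0,0,0,0,0,0,0],[0,0,0,0,0,0,0]]}}

```text
clock: 18.68
position: [622.7, 213.5, -28.2]
tool_rot: [[-1.0, 0.001, 0.003], [0.001, 1.0, 0.0], [-0.003, 0.0, -1.0]]
contact_force: [-0.3, -0.7, 8.6]
width: 0.484
grip_force: 49.3
```

>>> {"method": "move_arm", "body": {"rows": [[0,0,0,-0.3,0,0,0],[0,0,0,-0.8,0,0,0],[0,0,0,-1,0,0,0],[0,0,0,-0.95,0,0,0],[0,0.177,-0.86,0,0,0,0],[0,0.177,-0.86,0,0,0,0],[0,0.177,-0.86,0,0,0,0],[0,0.177,-0.86,0,0,0,0]]}}

```text
clock: 19.35
position: [592.6, 74.7, 93.1]
tool_rot: [[-1.0, -0.0, 0.002], [-0.0, 1.0, -0.0], [-0.002, -0.0, -1.0]]
contact_force: [0.7, -0.8, -1.5]
width: 0.485
grip_force: 50.9
```

>>> {"method": "move_arm", "body": {"rows": [[0,0.177,-0.86,0,0,0,0],[0,0,0,0,0,0,0],[0,0,0,0,0,0,0],[0,0,0,0,0,0,0]]}}

```text
clock: 19.68
position: [586.0, 41.5, 92.3]
tool_rot: [[-1.0, 0.002, 0.001], [0.002, 1.0, 0.0], [-0.001, 0.0, -1.0]]
contact_force: [0.4, -0.1, -0.9]
width: 0.488
grip_force: 51.0
```

```bash
python3 - <<'E'
from h import *
s=sensors.observe();p=s["position"];print(p,s["width"],s["contact_force"]);c=cams.calibration("wrist")
w=cams.capture("wrist");np.save("w7.npy",w)
for z in(26,30,34,38):
  try: print(z,ring(w,c,p[:2],p[2]+z,33.5))
  except Exception as e: print(z,e)
E
```

```text
[586.04378181  41.50238233  92.33397907] 0.48776616293527353 [ 0.37902331 -0.07908153 -0.90629745]
26 (array([587.2,  39.9]), np.float64(34.9), 5)
30 (array([585.6,  40.2]), np.float64(34.3), 7)
34 (array([583.8,  40.2]), np.float64(33.3), 7)
38 (array([581.9,  40.2]), np.float64(32.4), 7)
```

>>> {"method": "move_arm", "body": {"rows": [[0,0.16,-0.86,0,0,0,0],[0,0.16,-0.86,0,0,0,0],[0,0,0,0,0,0,0],[0,0,0,0,0,0,0],[0,0,0,0,0,0,0]]}}

```text
clock: 20.15
position: [573.2, -26.3, 91.5]
tool_rot: [[-1.0, 0.0, 0.0], [0.0, 1.0, 0.001], [-0.0, 0.001, -1.0]]
contact_force: [-0.2, 0.2, -1.4]
width: 0.484
grip_force: 51.1
```

>>> {"method": "move_arm", "body": {"rows": [[0,0,0,0.3,0,0,0],[0,0,0,0.3,0,0,0],[0,0,0,0.3,0,0,0],[0,0,0,0,0,0,0],[0,0,0,0,0,0,0]]}}

```text
clock: 20.57
position: [572.5, -25.9, 55.0]
tool_rot: [[-1.0, -0.001, -0.001], [-0.001, 1.0, 0.0], [0.001, 0.0, -1.0]]
contact_force: [0.1, 0.1, -0.9]
width: 0.482
grip_force: 51.1
```

>>> {"method": "move_arm", "body": {"rows": [[0,0,-0.03,0.2,0,0,0],[0,0,0,0.15,0,0,0],[0,0,0,0,0,0,0],[0,0,0,0,0,0,0]]}}

```text
clock: 20.9
position: [572.8, -28.4, 41.2]
tool_rot: [[-1.0, 0.001, -0.0], [0.001, 1.0, 0.0], [0.0, 0.0, -1.0]]
contact_force: [1.8, 0.3, -1.3]
width: 0.485
grip_force: 51.0
```

>>> {"method": "move_arm", "body": {"rows": [[0,0,0,0.06,0,0,0],[0,0,0,0,0,0,0]]}}

```text
clock: 21.07
position: [573.1, -28.6, 39.0]
tool_rot: [[-1.0, 0.001, 0.001], [0.001, 1.0, 0.0], [-0.001, 0.0, -1.0]]
contact_force: [0.9, 0.9, -1.2]
width: 0.485
grip_force: 51.0
```

>>> {"method": "move_arm", "body": {"rows": [[0,0,0,0.04,0,0,0],[0,0,0,0,0,0,0]]}}

```text
clock: 21.23
position: [573.1, -28.6, 37.9]
tool_rot: [[-1.0, 0.001, 0.001], [0.001, 1.0, 0.0], [-0.001, 0.0, -1.0]]
contact_force: [0.1, 2.6, 1.6]
width: 0.485
grip_force: 51.4
```

>>> {"method": "move_arm", "body": {"rows": [[0,0,0,0.03,0,0,0],[0.75,0,0,0,0,0,0],[0.75,0,0,0,0,0,0],[0.75,0,0,0,0,0,0],[0.75,0,0,-0.3,0,0,0],[0.75,0,0,-0.8,0,0,0],[0.75,0,0,-1,0,0,0],[0.75,0,0,-0.4,0,0,0]]}}

```text
clock: 21.9
position: [574.8, -29.2, 140.1]
tool_rot: [[-1.0, 0.001, 0.005], [0.001, 1.0, -0.001], [-0.005, -0.001, -1.0]]
contact_force: [0.3, -0.4, 0.7]
width: 0.753
grip_force: 0.0
```

>>> {"method": "move_arm", "body": {"rows": [[0.75,0.35,0.82,0,0,0,0],[0.75,0.35,0.82,0,0,0,0],[0.75,0.35,0.82,0,0,0,0],[0.75,0.35,0.82,0,0,0,0],[0.75,0.35,0.82,0,0,0,0],[0.75,0.35,0.82,0,0,0,0],[0.75,0.35,0.82,0,0,0,0],[0.75,0.35,0.82,0,0,0,0]]}}

```text
clock: 22.57
position: [459.9, 234.9, 136.1]
tool_rot: [[-1.0, 0.001, -0.0], [0.001, 1.0, -0.0], [0.0, -0.0, -1.0]]
contact_force: [1.3, 0.1, -0.5]
width: 0.753
grip_force: 0.0
```

>>> {"method": "move_arm", "body": {"rows": [[0.75,0,0,0,0,0,0],[0.75,0,0,0,0,0,0],[0.75,0,0,0,0,0,0]]}}

```text
clock: 22.82
position: [460.9, 233.5, 136.1]
tool_rot: [[-1.0, -0.0, -0.0], [-0.0, 1.0, -0.001], [0.0, -0.001, -1.0]]
contact_force: [0.5, -0.3, -0.9]
width: 0.753
grip_force: 0.0
```

```bash
python3 - <<'E'
from h import *
s=sensors.observe();p=s["position"];print(p);c=cams.calibration("wrist")
w=cams.capture("wrist");np.save("w8.npy",w)
print("pred head",proj(c,(461,236,58)),"foot",proj(c,(461,236,0)))
m=(w.max(2)<60).astype(np.uint8);k,l,st,ce=cv2.connectedComponentsWithStats(m)
for i in range(1,k):
    if st[i,4]>300:print(st[i],ce[i].round(1))
print("S seated",end=" ");t=cams.capture("top");print(ring(t,cams.calibration("top"),(571.5,-28),71,33.5,area=(2,40)))
np.save("top2.npy",t)
E
```

```text
[460.9445179  233.49056917 136.05371578]
pred head (np.float64(259.97437212692455), np.float64(190.81282865045358)) foot (np.float64(259.41533631509753), np.float64(178.21065532370255))
[ 247  163   39   49 1486] [265.4 187.2]
[    0   219   512   165 41626] [256.4 331.8]
S seated (array([571.7, -30.9]), np.float64(33.9), 9)
```

```bash
python3 - <<'E'
from h import *
w=np.load("w8.npy");c=cams.calibration("wrist")
m=(w.max(2)<60)[150:215,235:300];ys,xs=np.nonzero(m)
for r in range(165,212,6):
    q=np.nonzero((w.max(2)<60)[r,235:300])[0]
    if len(q):print(r,235+q.min(),235+q.max())
print(onz(c,(266,191),58),onz(c,(266,211),58),onz(c,(266,163),0))
t=np.load("top0.npy");ct=cams.calibration("top")
mm=(t.max(2)<50).astype(np.uint8);k,l,st,ce=cv2.connectedComponentsWithStats(mm)
for i in range(1,k):
    if abs(ce[i][0]-157)<15 and abs(ce[i][1]-235)<15:print(st[i],ce[i],onz(ct,ce[i],31))
E
```

```text
165 257 272
171 250 279
177 248 282
183 247 283
189 248 284
195 248 284
201 249 282
207 255 277
[461.71830187 241.29394194  58.        ] [482.85900503 241.474504    58.        ] [443.06502106 243.07394352   0.        ]
[147 228  20  16 243] [156.44855967 235.36625514] [463.15755163 240.70965159  31.        ]
```

>>> {"method": "move_arm", "body": {"rows": [[0.75,-0.05,0.19,0,0,0,0],[0.75,0,0,0.8,0,0,0],[0.75,0,0,1,0,0,0],[0.75,0,0,1,0,0,0],[0.75,0,0,0.5,0,0,0],[0.75,0,0,0.15,0,0,0],[0.75,0,0,0,0,0,0],[0.75,0,0,0,0,0,0]]}}

```text
clock: 23.58
position: [464.0, 241.4, -1.2]
tool_rot: [[-1.0, 0.002, 0.001], [0.002, 1.0, 0.0], [-0.001, 0.0, -1.0]]
contact_force: [0.8, 0.0, -0.2]
width: 0.748
grip_force: 0.0
```

>>> {"method": "move_arm", "body": {"rows": [[0,0,0,0,0,0,0],[0,0,0,0,0,0,0],[0,0,0,0,0,0,0],[0,0,0,0,0,0,0]], "newtons": 30}}

```text
clock: 23.92
position: [464.7, 242.0, 0.1]
tool_rot: [[-1.0, 0.001, 0.004], [0.001, 1.0, 0.001], [-0.004, 0.001, -1.0]]
contact_force: [-0.7, -0.3, 5.7]
width: 0.452
grip_force: 29.5
```

>>> {"method": "move_arm", "body": {"rows": [[0,0,0,-0.3,0,0,0],[0,0,0,-0.8,0,0,0],[0,0,0,-1,0,0,0],[0,0,0,-0.9,0,0,0],[0,0,0,0,0,0,0]]}}

```text
clock: 24.33
position: [468.1, 243.4, 125.9]
tool_rot: [[-1.0, 0.001, 0.013], [0.001, 1.0, 0.005], [-0.013, 0.005, -1.0]]
contact_force: [1.4, -0.2, 0.2]
width: 0.455
grip_force: 30.7
```

>>> {"method": "move_arm", "body": {"rows": [[0,-0.337,-0.843,0,0,0,0],[0,-0.337,-0.843,0,0,0,0],[0,-0.337,-0.843,0,0,0,0],[0,-0.337,-0.843,0,0,0,0],[0,-0.337,-0.843,0,0,0,0],[0,-0.337,-0.843,0,0,0,0],[0,-0.337,-0.843,0,0,0,0],[0,-0.337,-0.843,0,0,0,0]]}}

```text
clock: 25.0
position: [571.0, -30.2, 118.8]
tool_rot: [[-1.0, 0.001, 0.001], [0.001, 1.0, -0.0], [-0.001, -0.0, -1.0]]
contact_force: [1.0, 0.2, -0.6]
width: 0.45
grip_force: 30.7
```

>>> {"method": "move_arm", "body": {"rows": [[0,0,0,0,0,0,0],[0,0,0,0,0,0,0],[0,0,0,0,0,0,0]]}}

```text
clock: 25.25
position: [570.1, -28.3, 118.3]
tool_rot: [[-1.0, 0.002, -0.0], [0.002, 1.0, 0.0], [0.0, 0.0, -1.0]]
contact_force: [-1.6, -0.1, -1.2]
width: 0.455
grip_force: 30.8
```

```bash
python3 - <<'E'
from h import *
s=sensors.observe();p=s["position"];print(p,s["width"]);c=cams.calibration("wrist")
w=cams.capture("wrist");np.save("w9.npy",w)
# knob skirt silhouette: dark columns by row near expected
u,v=proj(c,(p[0],p[1],p[2]));print("skirt bottom expected",u,v,"near edge",proj(c,(p[0]-22,p[1],p[2])))
dk=w.max(2)<60
for r in range(int(v)-45,int(v)+20,5):
    q=np.nonzero(dk[r,int(u)-60:int(u)+60])[0]
    if len(q):print(r,int(u)-60+q.min(),int(u)-60+q.max(),len(q))
E
```

```text
[570.05134812 -28.26773427 118.30238843] 0.4550962579812667
skirt bottom expected 257.74913093997355 219.22820534105415 near edge (np.float64(257.756407386743), np.float64(189.62344276030487))
194 241 273 33
199 234 279 46
204 231 282 52
209 228 285 58
214 225 286 62
219 225 287 63
224 225 288 64
229 219 292 69
234 217 295 78
```

>>> {"method": "move_arm", "body": {"rows": [[0,-0.03,0,0.3,0,0,0],[0,0,0,0.15,0,0,0],[0,0,0,0,0,0,0],[0,0,0,0,0,0,0]]}}

```text
clock: 25.63
position: [570.8, -27.4, 99.8]
tool_rot: [[-1.0, -0.001, -0.002], [-0.001, 1.0, 0.0], [0.002, 0.0, -1.0]]
contact_force: [0.1, 1.5, -0.6]
width: 0.455
grip_force: 30.8
```

>>> {"method": "move_arm", "body": {"rows": [[0,0,0,0.1,0,0,0],[0,0,0,0.1,0,0,0],[0,0,0,0,0,0,0]]}}

```text
clock: 25.88
position: [571.3, -28.2, 91.6]
tool_rot: [[-1.0, 0.001, -0.001], [0.001, 1.0, 0.0], [0.001, 0.0, -1.0]]
contact_force: [-0.8, 0.5, -1.2]
width: 0.448
grip_force: 30.8
```

Past the tip (spindle top is at 96) with no contact. Seating now.

>>> {"method": "move_arm", "body": {"rows": [[0,0,0,0.08,0,0,0],[0,0,0,0,0,0,0]]}}

```text
clock: 26.05
position: [571.5, -28.4, 88.5]
tool_rot: [[-1.0, 0.001, -0.001], [0.001, 1.0, 0.0], [0.001, 0.0, -1.0]]
contact_force: [-1.2, -0.0, -1.0]
width: 0.452
grip_force: 30.8
```

>>> {"method": "move_arm", "body": {"rows": [[0,0,0,0.05,0,0,0],[0,0,0,0,0,0,0]]}}

```text
clock: 26.22
position: [571.6, -28.5, 86.7]
tool_rot: [[-1.0, 0.001, -0.0], [0.001, 1.0, -0.0], [0.0, -0.0, -1.0]]
contact_force: [-0.2, 0.3, -0.5]
width: 0.451
grip_force: 30.8
```

>>> {"method": "move_arm", "body": {"rows": [[0,0,0,0.03,0,0,0],[0,0,0,0,0,0,0]]}}

```text
clock: 26.38
position: [572.0, -28.5, 86.1]
tool_rot: [[-1.0, 0.001, 0.0], [0.001, 1.0, -0.0], [-0.0, -0.0, -1.0]]
contact_force: [0.1, -0.2, 1.5]
width: 0.451
grip_force: 30.9
```

>>> {"method": "move_arm", "body": {"rows": [[0,0,0,0.03,0,0,0],[0,0,0,0,0,0,0]]}}

```text
clock: 26.55
position: [572.4, -28.6, 86.0]
tool_rot: [[-1.0, 0.001, 0.001], [0.001, 1.0, -0.0], [-0.001, -0.0, -1.0]]
contact_force: [-3.0, 0.5, 10.8]
width: 0.455
grip_force: 31.7
```

>>> {"method": "move_arm", "body": {"rows": [[0.75,0,0,0,0,0,0],[0.75,0,0,0,0,0,0],[0.75,0,0,0,0,0,0],[0.75,0,0,-0.3,0,0,0],[0.75,0,0,-1,0,0,0],[0.75,0,0,-1,0,0,0],[0.75,0,0,-0.5,0,0,0],[0.75,0,0,0,0,0,0]]}}

```text
clock: 27.22
position: [575.6, -29.1, 202.0]
tool_rot: [[-1.0, 0.001, 0.01], [0.001, 1.0, -0.002], [-0.01, -0.002, -1.0]]
contact_force: [0.3, -0.6, -0.2]
width: 0.751
grip_force: 0.0
```

>>> {"method": "move_arm", "body": {"rows": [[0.75,0.8,0,0,0,0,0],[0.75,0.8,0.5,0,0,0,0],[0.75,0.8,0.8,0,0,0,0],[0.75,0.2,0.8,0,0,0,0],[0.75,0,0.8,0,0,0,0],[0.75,0,0.8,0,0,0,0],[0.75,0,0,0,0,0,0],[0.75,0,0,0,0,0,0]]}}

```text
clock: 27.88
position: [469.6, 118.3, 195.7]
tool_rot: [[-1.0, -0.003, -0.001], [-0.003, 1.0, -0.0], [0.001, -0.0, -1.0]]
contact_force: [0.6, -0.8, 0.1]
width: 0.75
grip_force: 0.0
```

```bash
python3 - <<'E'
from h import *
s=sensors.observe();print(s["position"],s["clock"])
v=cams.capture("side");v0=np.load("side0.npy");t=cams.capture("top");ct=cams.calibration("top");cs=cams.calibration("side")
for n,z,R in(("L",17,58.6),("M",51,46),("S",71,33.5)):
    print(n,ring(t,ct,(571.5,-28.5),z,R,area=(2,40)),ring(v,cs,(571.5,-28.5),z,R,area=(2,40)))
# knob top in side view: topmost dark row along the axis
for z in(148,144,141,86):print(z,np.round(proj(cs,(571.5,-28.5,z)),1))
u=int(proj(cs,(571.5,-28.5,148))[0]);print([(r,int(v[r,u].max())) for r in range(135,200,2)])
# bystander change
for n,P in(("petri",(760,-1,8)),("bottle",(552,420,75)),("beaker",(542,-386,42)),("box",(417,102,17))):
    x,y=map(int,proj(cs,P));d=np.abs(v[y-25:y+25,x-20:x+20].astype(int)-v0[y-25:y+25,x-20:x+20]);print(n,d.mean().round(1),np.percentile(d,99))
E
```

```text
[469.61170128 118.2617944  195.73070404] 27.8833
L (array([575.1, -29.1]), np.float64(58.7), 18) (array([572.4, -24.7]), np.float64(60.2), 5)
M (array([571.9, -28.6]), np.float64(46.0), 12) (array([570.5, -27.4]), np.float64(45.9), 4)
S (array([578.9, -31.2]), np.float64(34.4), 4) (array([0., 0.]), np.float64(0.0), 0)
148 [263.5 175.4]
144 [263.5 176.7]
141 [263.5 177.7]
86 [263.5 195.4]
[(135, 157), (137, 158), (139, 156), (141, 160), (143, 161), (145, 161), (147, 162), (149, 157), (151, 161), (153, 72), (155, 128), (157, 152), (159, 151), (161, 148), (163, 147), (165, 147), (167, 146), (169, 149), (171, 167), (173, 42), (175, 53), (177, 48), (179, 43), (181, 47), (183, 43), (185, 45), (187, 48), (189, 48), (191, 46), (193, 48), (195, 50), (197, 43), (199, 44)]
petri 2.2 7.0
bottle 24.8 117.0
beaker 2.2 7.0
box 3.4 29.01000000000022
```

```bash
python3 - <<'E'
from h import *
v0=np.load("top0.npy");t=cams.capture("top");ct=cams.calibration("top")
for n,P in(("petri",(760,-1,8)),("bottle",(552,420,75)),("beaker",(542,-386,42)),("box",(417,102,17))):
    x,y=map(int,proj(ct,P));a,b=[i[y-25:y+25,x-22:x+22].astype(int) for i in(t,v0)];d=np.abs(a-b);print(n,d.mean().round(1),np.percentile(d,99),a.mean().round(1),b.mean().round(1))
E
```

```text
petri 16.2 21.0 123.1 106.9
bottle 20.0 80.0 85.9 86.0
beaker 15.7 20.0 116.8 101.1
box 42.8 104.0 79.9 108.4
```

>>> {"method": "move_arm", "body": {"rows": [[0.75,0.9,-0.5,0,0,0,0],[0.75,0,-1,0,0,0,0],[0.75,0,-1,0,0,0,0],[0.75,0,-1,0,0,0,0],[0.75,0,-1,0,0,0,0],[0.75,0,-1,0,0,0,0],[0.75,0,-1,0,0,0,0],[0.75,0,0,0,0,0,0]]}}

```text
clock: 28.7
position: [434.6, -151.3, 196.9]
tool_rot: [[-1.0, 0.008, 0.001], [0.008, 1.0, -0.005], [-0.001, -0.005, -1.0]]
contact_force: [1.1, -0.2, -0.0]
width: 0.748
grip_force: 0.0
```

```bash
python3 - <<'E'
from h import *
for cam in("top","side"):
  v0=np.load(cam+"0.npy");t=cams.capture(cam);ct=cams.calibration(cam)
  for n,P in(("petri",(760,-1,8)),("bottle",(552,420,75)),("box",(417,102,17))):
    x,y=map(int,proj(ct,P));a,b=[i[y-25:y+25,x-20:x+20].astype(int) for i in(t,v0)];d=np.abs(a-b);print(cam,n,d.mean().round(1),np.percentile(d,99))
print(sensors.observe()["position"])
E
```

```text
top petri 12.1 16.0
top bottle 10.0 16.0
top box 12.3 17.0
side petri 7.9 14.0
side bottle 6.3 13.0
side box 8.9 36.02000000000044
[ 433.58839749 -145.49067923  196.37414728]
```

With the arm out of view, the bottle, petri dish and box all match their first pictures; the beaker did in the previous check. Only overall brightness differs. Handing in.

```bash
python3 -c "
from cell import job;print(job.close_job())"
```

```text
the job is handed in; nothing more can be done
None
```

The carousel is back together: large, medium and small tiers, then the knob, each lowered to contact at its expected height. I handed it in at about 29 s with the arm clear and the bottle, beaker, petri dish and slide box unmoved in the last camera checks.

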